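Step the focus carriage to the fourth click plane and hold it for the exposure

TASK

We need a picture of the stone chip on the horizontal imaging bench at its fourth focus plane: free the specimen carriage's focus drive by turning the winged lock knob anticlockwise until it is fully loose, then swing the spring-loaded focus lever from its rest four clicks on (each can be felt) and not past the fourth. The lever springs back if let go, so finish while holding it in the fourth click for the exposure; leave everything else on the bench where it is.

Things in the scene. Friction and masses are not known exactly. Their poses are not given: they have to be found in the camera images.
- rig: the fixed horizontal imaging bench: dark base plate 190 x 460 mm (x -95..95, y -225..235 mm, top 18 mm up). Along its y: focus lever with its round index disc and lock block at the -y end, sliding carriage in the middle, objective, tube, camera (149 mm high) at y 40 to 251 mm. A lamp 150 mm high stands at x 40..84, y 14..58 mm. Origin: at the work surface; at yaw 0 its axes are the world's
- knob_grip (a point): grip point of the focus lock knob, an upright black wing bar 46 long, 13 thick, 30 mm tall (top 11 mm above, foot 19 mm below this point) on a 20 mm steel collar on the bright square lock block beside the lever's index disc; at x -76, y -121 mm, 102 mm up in the bench's frame. x axis: along the bar; z: the knob's upright axis. Nothing higher than the bar within 70 mm
- clamp_knob (a joint): angle of the lock knob, rad: 0 = fully loose (end stop), growing clockwise seen from above to 1.6. It pushes a bolt into the rim of the index disc and so locks lever and carriage above about 0.8 (free below 0.6); it starts locked at 1.05 to 1.4. Turning takes about 0.2 N m. At 0 the bar lies along the bench's x axis
- carriage (a joint): travel of the specimen carriage towards the objective (bench +y), m: 0 at rest, driven by the focus lever, about 2 mm a click
- focus_lever (a joint): lever angle about its upright pivot, rad: 0 at rest, growing anticlockwise from above, limit 1.5. A sprung plunger clicks between pins every 0.262 rad (15 deg); fourth click at 1.047. Notches do not hold it: a return spring (6 to 7 N at the handle) pulls it to rest. The push jumps to 10 to 12 N on leaving each notch and sinks to 4 to 5 N before the next
- lever_handle: the grey upright round handle on the end of the steel focus lever, 17 mm thick (21 mm near the top), 54 mm tall, turning freely on its own pin. Origin: centre of its foot, 79 mm up, on top of the flat lever bar (14 x 6 mm)
- handle_grip (a point): point on the handle's axis 28 mm above its foot, 107 mm up, a good height to grip or push. It runs on a circle of 85 mm radius about lever_pivot: at rest at x -60, y -225 mm, in the fourth click at x 22, y -247 mm in the bench's frame
- lever_pivot (a point): fixed point on the focus lever's vertical axis, 107 mm up, at x = 0, y = -165 mm in the bench's frame; its axes are the bench's
- slide_box: closed pale slide box lying loose, 87 x 172 x 36 mm; origin under its centre
- oil_bottle: small amber bottle, 34 mm thick, 68 mm tall, loose; origin under its centre
- petri_dish: closed clear petri dish, 93 mm wide, 17 mm tall, loose; origin under its centre
- objective_case: white and black round case for a lens, 45 mm thick, 62 mm tall, loose; origin under its centre

How it is judged:
On the way, in this order (a step that is already met when the one before it is completed fails the run):
1. the lock knob is turned back until it is loose, the lever still at rest (value of joint clamp_knob below 0.4 rad and value of joint focus_lever below 0.13 rad), for 0.2 s.
2. the fingers swing the lever through its second click (value of joint focus_lever above 0.5 rad and contact force between the fingers and lever_handle above 1 N), for 0.05 s.
3. the lever stands in its fourth click, held by the fingers (value of joint focus_lever between 0.942 and 1.152 rad and contact force between the fingers and lever_handle above 1 N), for 0.5 s.
At the end, for the whole second after the job is handed in: The lock knob is loose (within 0.4 rad of its loose stop), the focus lever stands still in its fourth click (60 degrees from rest, within 6 degrees) with the carriage 6.5 to 9.5 mm forward, and the fingers are holding the handle with more than 1 N (all of step 3 and velocity of joint focus_lever between -0.1 and 0.1 rad/s and value of joint carriage between 0.0065 and 0.0095 m and value of joint clamp_knob below 0.4 rad); the arm keeps its last pose, push and grip.
It fails at once if the lever is carried past the fourth click (value of joint focus_lever above 1.2 rad).
It fails at once if the lever is forced while the focus drive is still locked (value of joint clamp_knob above 0.9 rad and value of joint focus_lever above 0.2 rad).
It fails at once if a loose thing on the bench is disturbed (distance of any of slide_box, oil_bottle, petri_dish, objective_case from where it was at the start of the episode above 0.02 m).
It also fails if it takes over 61 s, if anything falls off the work surface, if the arm or the gripper's body presses on something with over 40 N, if the wrist force passes 120 N, or if a joint passes its speed limit or range.

ROBOT

A 7-joint arm with a two-finger parallel gripper is mounted at the origin on the work surface. World frame = base frame: x ahead of the robot, y to its left, z up, the work surface at z = 0. Lengths are in m, angles in rad, forces in N, time in s.
With the tool pointing down it reaches from about 0.425 to 0.925 m from the base axis. Payload 6.8 kg.
Tool frame: the origin (TCP) lies midway between the tips of the shut fingers; the grasp point (between the pads) lies 19 mm behind it; z points along the fingers, y is the direction in which the jaws open and shut (so a half turn about z gives the same grasp; the last joint's range is limited). The gripper opens to 85 mm and grips with 20 to 120 N. Pads are 22 mm wide; open, the fingers measure 114 mm over their backs; the gripper's body (76 mm by 85 mm) begins 54 mm behind the grasp point. The pads swing forward as they close: fully open they stand 13 mm farther back than shut.
Start: joints at [1.217, 0.477, 0.022, 1.555, -0.011, 1.109, -0.083], TCP at [0.164, -0.655, 0.231] pointing down, gripper open.
Joint ranges: [-2.96, 2.96], [-0.34, 2.1], [-1.41, 1.46], [0.24, 2.44], [-1.37, 4.51], [0.17, 1.92], [-2.96, 2.96]. Speed limits (rad/s): [2.39, 2.39, 3.14, 3.14, 3.14, 3.14, 3.14].

INTERFACE

Orientations are given as a unit quaternion [w, x, y, z].
In Python, from station import bot, vision gives the robot as it stands.
- The arm moves only by the tool move_arm, never from a script. Its argument "increments" is text: rows parted by semicolons, each of 7 numbers parted by spaces: the opening, from 0 (shut) to 1 (fully open), then the shift along the world's x, y, z in mm, then the turn, a rotation vector about the world's x, y, z in rad. In form: grip x y z rx ry rz; .... A call has exactly 8 rows; each row shifts and turns the commanded pose from where the row before left it; what a row does not reach is not made up. A row lasts 1/8 s, in which the tool goes at most 62.5 mm and 10.7 degrees, less where a joint would pass 70% of its speed; a pose out of reach is approached as far as the arm can. A call with a gripper value outside its range is refused whole. The fingers move at their own pace and stop on an object; "newtons" is the grip in N (left out, the last holds). Time passes only in rows, so rows that do not move let the fingers close, or fill a call up. It gives the time, the measured TCP pose, the force and the opening at its end, in the units of the state.
- bot.get_obs(): the state, without advancing time (a new reading comes with each control period).
- vision.read_camera(name): name is "scene" or "side" or "wrist"; returns (picture, depth): 420x560x3 uint8, red, green, blue; 420x560 float32, m along the optical axis (not along the pixel's ray), 0 where there is no reading.
- vision.calibration(name): a dict with "fx", "fy", "cx", "cy" (pixels), "R" (3x3) and "t" (3): a world point X has camera coordinates R X + t; the wrist camera has in their place "hand_eye" (4x4, takes a point from camera to tool coordinates, whose origin is the TCP and whose axes are the flange's). Camera axes: x right, y down, z forward; pixel columns grow to the right and rows downward; lengths in m; the calibration is good to about 2 mm. A picture is of the moment at which its call begins: read the wrist's pose just before it. calibration takes no time and is no camera call.
- bot.hand_in(): hands the job in, once; it reports no verdict.
The state is a dict: "t": time; "q": joint angles; "joint_vel": joint speeds; "joint_torque": joint torques, N m; "eef_pos": TCP position; "tool_rot": TCP orientation; "contact_force": force on the tool from outside, world axes, zero at the start; "torque": the same for the moment, N m; "gripper_width": opening from 0.0 (shut) to 1.0 (fully open).
Only numpy, scipy, OpenCV 4.12 (cv2) and the standard library are available. Lean on these libraries where they do the work, as an engineer would, in place of code of your own. Each camera call takes 0.05 s, during which the arm holds its last target.

## Working session

There is one attempt and no reset: what is moved stays moved. The work goes in short steps, Python scripts to look and compute and a tool call to move; the robot and the scene stay as the last step left them, time stands still between calls to the robot, and variables do not carry over. Pictures are saved under pics/ and viewed, and the job is handed in when it is done.

Besides the shell and the picture viewer there is one more tool, called after ">>>" as name(argument=value, ...), one argument or row to a line, values as JSON. move_arm: Moves the arm, as the interface text tells. Its arguments: {"type":"object","properties":{"increments":{"type":"string"},"newtons":{"type":"number"}},"required":["increments"]}

```bash
mkdir -p pics; ls
python3 - <<'E'
from station import bot,vision
import cv2,numpy as np
print(bot.get_obs())
for n in("scene","side","wrist"):
    p,d=vision.read_camera(n); cv2.imwrite(f"pics/{n}0.png",p[:,:,::-1]); np.savez(f"pics/{n}0.npz",p=p,d=d,**vision.calibration(n))
    print(n,vision.calibration(n))
E
```

```text
pics
{'t': 0.0, 'q': array([ 1.21688583,  0.47773349,  0.02235354,  1.5564892 , -0.01152161,
        1.10929175, -0.08311232]), 'joint_vel': array([ 0.00087755, -0.00021275,  0.00197904, -0.00239631,  0.00079496,
        0.0004501 ,  0.0013666 ]), 'joint_torque': array([ 7.30100764e-04, -5.96436274e+01,  1.60831690e+00, -2.81185913e+01,
        1.24618207e-02,  9.42971790e-03, -5.51646302e-07]), 'eef_pos': array([ 0.16409048, -0.65412571,  0.2303547 ]), 'tool_rot': array([-8.80831524e-04,  9.92457051e-01,  1.22589547e-01, -1.68625255e-04]), 'contact_force': array([ 0.8997102 , -0.11685108, -0.2513633 ]), 'torque': array([ 0.02835646, -0.06012859, -0.03823796]), 'gripper_width': 1.0018727569595125}
scene {'fx': 449.07533171362826, 'fy': 449.07533171362826, 'cx': 278.7250699668951, 'cy': 212.07818203013636, 'R': array([[ 0.42378079,  0.90575054, -0.00507912],
       [ 0.52346724, -0.24948738, -0.81470123],
       [-0.73918326,  0.34259598, -0.57985869]]), 't': array([-0.15627261, -0.15631251,  1.47297479])}
side {'fx': 463.76484736431655, 'fy': 463.76484736431655, 'cx': 280.8191937279596, 'cy': 205.0322971715995, 'R': array([[-0.9566506 , -0.29118821,  0.00539087],
       [-0.21022263,  0.67760451, -0.70474008],
       [ 0.20155912, -0.6753233 , -0.70944511]]), 't': array([0.41548628, 0.19837445, 1.11354162])}
wrist {'fx': 339.49098084499934, 'fy': 339.49098084499934, 'cx': 281.30095593519695, 'cy': 213.58895343231762, 'hand_eye': array([[-4.29717117e-04, -9.45531538e-01, -3.25530222e-01,
         8.33642091e-02],
       [ 9.99999784e-01, -2.44485012e-04, -6.09924122e-04,
         6.93538855e-04],
       [ 4.97115233e-04, -3.25530414e-01,  9.45531439e-01,
        -1.42611893e-01],
       [ 0.00000000e+00,  0.00000000e+00,  0.00000000e+00,
         1.00000000e+00]])}
```

View pics/scene0.png

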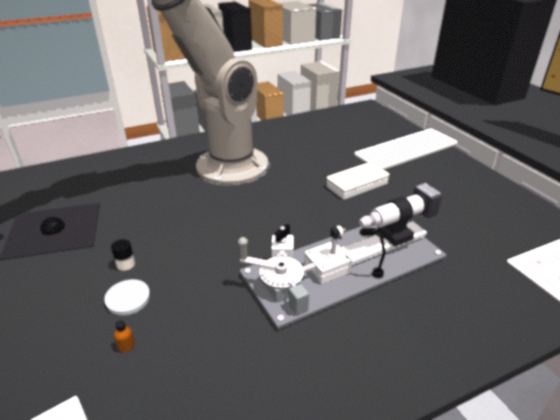

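View pics/side0.png

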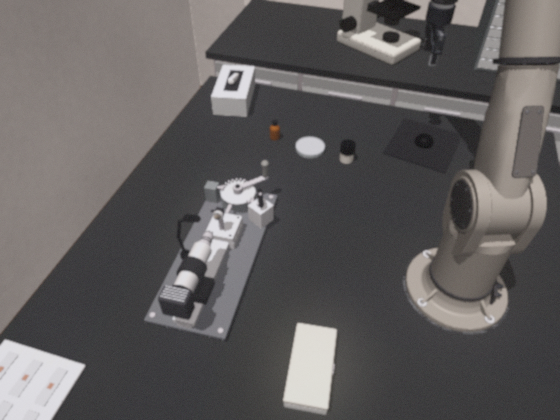

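View pics/wrist0.png

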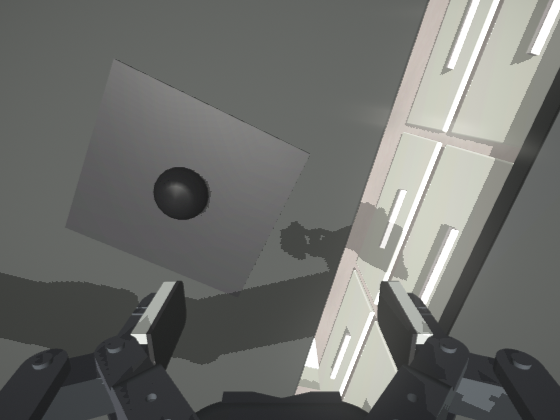

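The scene view shows the bench with the handle near (243,245), the wing knob near (283,232) and the plate's corners near (245,280), (280,318), (443,258). Next I'll fit the plate.

```bash
cat > h.py <<'E'
import numpy as np,cv2
def cloud(f):
    z=np.load(f); d=z['d']; p=z['p']
    v,u=np.mgrid[:420,:560]
    X=np.stack([(u-z['cx'])/z['fx']*d,(v-z['cy'])/z['fy']*d,d],-1)
    W=(X-z['t'])@z['R']
    W[d==0]=np.nan
    return W,p
def back(f,u,v,h):
    z=np.load(f); r=z['R'].T@np.array([(u-z['cx'])/z['fx'],(v-z['cy'])/z['fy'],1]); c=-z['R'].T@z['t']
    return c+r*(h-c[2])/r[2]
def proj(f,P):
    z=np.load(f); X=np.atleast_2d(P)@z['R'].T+z['t']; return np.c_[X[:,0]/X[:,2]*z['fx']+z['cx'],X[:,1]/X[:,2]*z['fy']+z['cy']]
E
python3 - <<'E'
from h import *
for n in("scene","side"):
    W,p=cloud(f"pics/{n}0.npz")
    for nm,(u,v) in dict(scene=dict(handle=(243,245),knob=(283,232),ca=(245,280),cb=(280,318),cc=(443,258),plate=(330,295)),side=dict(handle=(265,165),knob=(261,200),plate=(230,310)))[n].items(): print(n,nm,W[v,u])
    m=(W[...,2]>0.011)&(W[...,2]<0.025)&(W[...,0]>.3)&(W[...,0]<1.0)
    mm=cv2.morphologyEx(m.astype(np.uint8),cv2.MORPH_OPEN,np.ones((3,3)))
    k,l,s,c=cv2.connectedComponentsWithStats(mm)
    print(s[1:][s[1:,4]>100])
    i=1+np.argmax(s[1:,4]); P=W[l==i][:,:2]; print(n,len(P),cv2.minAreaRect((P*1000).astype(np.float32)))
    cv2.imwrite(f"pics/{n}m.png",(l==i).astype(np.uint8)*255)
for n,(x,y,w,h) in dict(scene=(220,200,240,130),side=(140,140,160,200)).items():
    p=cv2.imread(f"pics/{n}0.png")[y:y+h,x:x+w]; s=3; cv2.imwrite(f"pics/{n}z.png",cv2.resize(p,None,fx=s,fy=s,interpolation=2))
E
```

```text
scene handle [ 0.54219174 -0.16352825  0.12148482]
scene knob [ 0.51944782 -0.05932377  0.10519075]
scene ca [ 0.53641632 -0.16230575  0.0145447 ]
scene cb [ 0.67435205 -0.1400034   0.01929094]
scene cc [0.66474007 0.29700644 0.00896812]
scene plate [ 0.65906452 -0.01315263  0.01522059]
[[ 337  229   28   19  301]
 [ 293  239   38   28  298]
 [ 240  238  206   89 5108]
 [ 105  280   44   32 1069]]
scene 5108 ((583.8214111328125, 71.34292602539062), (192.713623046875, 463.2395324707031), 2.5756304264068604)
side handle [ 0.52565842 -0.15338647  0.12812645]
side knob [ 0.49888441 -0.03964824  0.11242588]
side plate [0.48581539 0.22527671 0.01677299]
[[ 295  137   30   19  426]
 [ 263  194   14   11  109]
 [ 183  198   39   52  680]
 [ 144  208  122  132 4141]
 [ 163  255   19   32  256]]
side 4141 ((575.692626953125, 114.86434173583984), (190.84149169921875, 378.8930358886719), 3.0232996940612793)
```

View pics/scenez.png

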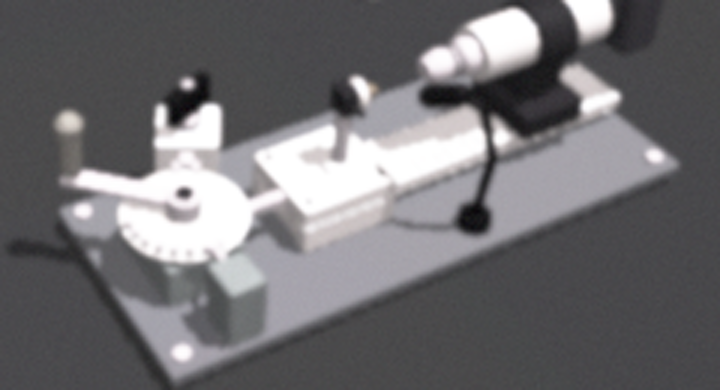

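View pics/sidez.png

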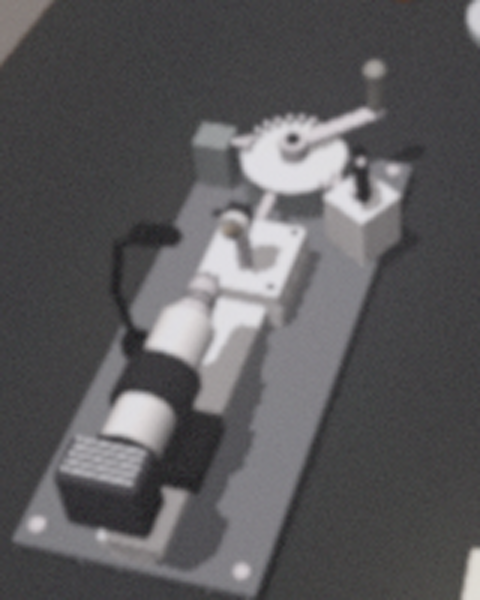

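>>> move_arm(
  increments="1 22 37 2 0 0 0.11;1 22 37 2 0 0 0.11;1 22 37 2 0 0 0.11;1 22 37 2 0 0 0.11;1 22 37 2 0 0 0.11;1 22 37 2 0 0 0.11;1 22 37 2 0 0 0.11;1 22 37 2 0 0 0.11",
)

```text
t: 1.15
eef_pos: [0.3407, -0.3574, 0.2473]
tool_rot: [-0.0, 0.845, 0.535, -0.0]
contact_force: [0.7, -0.5, 0.3]
gripper_width: 1.0
```

>>> move_arm(
  increments="1 22 37 0 0 0 0.11;1 22 37 0 0 0 0.11;1 22 37 0 0 0 0.11;1 22 37 0 0 0 0.11;1 22 37 0 0 0 0.11;1 22 37 0 0 0 0.11;1 20 30 0 0 0 0.11;1 10 15 0 0 0 0.08",
)

```text
t: 2.15
eef_pos: [0.5029, -0.0899, 0.2473]
tool_rot: [-0.0, 0.548, 0.836, 0.0]
contact_force: [0.6, -1.0, 0.2]
gripper_width: 1.001
```

```bash
cat >> h.py <<'E'
def wcam(z):
    # world from cam
    from scipy.spatial.transform import Rotation as Ro
    q=z['rot']; T=np.eye(4); T[:3,:3]=Ro.from_quat([q[1],q[2],q[3],q[0]]).as_matrix(); T[:3,3]=z['pos']
    return T@z['hand_eye']
def wcloud(f):
    z=np.load(f); d=z['d']; v,u=np.mgrid[:420,:560]
    X=np.stack([(u-z['cx'])/z['fx']*d,(v-z['cy'])/z['fy']*d,d,np.ones_like(d)],-1)
    W=(X@wcam(z).T)[...,:3]; W[d==0]=np.nan; return W,z['p']
def wproj(f,P):
    z=np.load(f); M=np.linalg.inv(wcam(z)); X=np.atleast_2d(P)@M[:3,:3].T+M[:3,3]
    return np.c_[X[:,0]/X[:,2]*z['fx']+z['cx'],X[:,1]/X[:,2]*z['fy']+z['cy']]
def snap(name):
    from station import bot,vision
    o=bot.get_obs(); p,d=vision.read_camera("wrist"); cv2.imwrite(f"pics/{name}.png",p[:,:,::-1])
    np.savez(f"pics/{name}.npz",p=p,d=d,pos=o['eef_pos'],rot=o['tool_rot'],**vision.calibration("wrist"))
    from scipy.spatial.transform import Rotation as Ro
    q=o['tool_rot']; x=Ro.from_quat([q[1],q[2],q[3],q[0]]).as_matrix()[:,0]
    print(o['t'],o['eef_pos'],'yawx deg',np.degrees(np.arctan2(x[1],x[0])),o['contact_force'],o['gripper_width'],o['q'])
E
python3 -c "
from h import *
snap('w1')"
```

```text
2.15 [ 0.50290763 -0.08989511  0.24726521] yawx deg 113.52727852376104 [ 0.62675626 -1.00922275  0.1663515 ] 1.0013981912473913 [ 0.57967564  0.24599713 -0.60917223  1.89119248  0.16043239  1.05282766
  0.31545809]
```

View pics/w1.png

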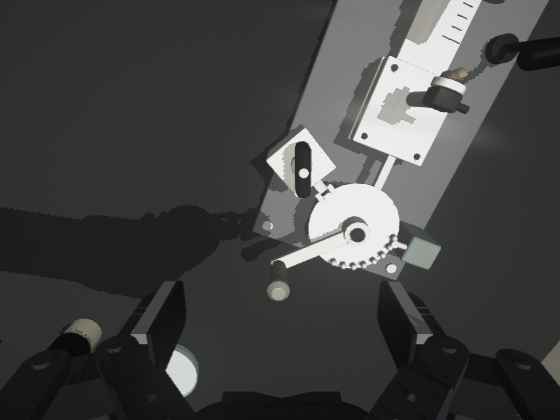

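The wrist view shows the wing bar spanning (303,143)–(303,196), the handle top at (278,291) and the pivot hub at (357,234).

Run:
```python
from h import *
f='pics/w1.npz'; W,p=wcloud(f)
for nm,(u,v) in dict(bar1=(303,147),bar2=(303,192),barc=(303,160),dot=(304,173),handle=(278,291),pivot=(357,236),disc=(335,220),plate=(330,60),block=(285,165)).items(): print(nm,W[v,u].round(4))
# bar: points z .105-.122
m=(W[...,2]>.103)&(W[...,2]<.125)&(abs(W[...,0]-.513)<.04)&(abs(W[...,1]+.058)<.04)
P=W[m]; print(len(P),P.mean(0),cv2.minAreaRect((P[:,:2]*1000).astype(np.float32)), np.median(P[:,2]))
m=(W[...,2]>.124)&(abs(W[...,0]-.535)<.04)&(abs(W[...,1]+.16)<.03)
P=W[m]; print(len(P),P.mean(0),cv2.minEnclosingCircle((P[:,:2]*1000).astype(np.float32)))
m=(W[...,2]>.011)&(W[...,2]<.025); m=cv2.morphologyEx(m.astype(np.uint8),cv2.MORPH_OPEN,np.ones((3,3)))
k,l,s,c=cv2.connectedComponentsWithStats(m); i=1+np.argmax(s[1:,4])
# predict with candidate pose
from scipy.spatial.transform import Rotation as Ro
def tw(P,yaw,o): c,s_=np.cos(yaw),np.sin(yaw); P=np.atleast_2d(P)/1000.; return np.c_[c*P[:,0]-s_*P[:,1]+o[0],s_*P[:,0]+c*P[:,1]+o[1],P[:,2]]
B=np.array([[-76,-121,113],[-60,-225,133],[0,-165,95],[-95,-225,18],[95,-225,18],[-95,0,18],[-95,100,18],[22,-247,133]])
im=p[:,:,::-1].copy()
im=cv2.resize(im,None,fx=1.4,fy=1.4)
for a,col in ((tw(B,np.radians(2.6),(.584,.066)),(0,0,255)),):
    print(a.round(4)); uv=wproj(f,a); print(uv.round())
    for u,v in uv: cv2.circle(im,(int(u*1.4),int(v*1.4)),3,col,-1)
cv2.imwrite('pics/w1o.png',im)
im=cv2.resize(np.load('pics/scene0.npz')['p'][200:340,220:460,::-1].copy(),None,fx=3,fy=3)
B2=np.vstack([B[:5],[[-95,235,18],[95,235,18]]])
for u,v in proj('pics/scene0.npz',tw(B2,np.radians(2.6),(.584,.066))): cv2.circle(im,(int((u-220)*3),int((v-200)*3)),3,(0,0,255),-1)
cv2.imwrite('pics/s1o.png',im)
```

```text
bar1 [ 0.5007 -0.0421  0.11  ]
bar2 [ 0.516  -0.0759  0.1133]
barc [ 0.5046 -0.0512  0.1138]
dot [ 0.5101 -0.0609  0.1124]
handle [ 0.53   -0.1612  0.1326]
pivot [ 0.5871 -0.1012  0.086 ]
disc [ 0.5667 -0.1008  0.0641]
plate [0.4999 0.038  0.018 ]
block [ 0.4963 -0.0676  0.074 ]
796 [ 0.50852182 -0.05911737  0.1117456 ] ((509.5077819824219, -60.085113525390625), (12.761211395263672, 45.37627410888672), 24.135486602783203) 0.11206516222271343
412 [ 0.52995092 -0.16090864  0.13045356] ((530.7802734375, -162.8271484375), 10.250747680664062)
[[ 0.5136 -0.0583  0.113 ]
 [ 0.5343 -0.1615  0.133 ]
 [ 0.5915 -0.0988  0.095 ]
 [ 0.4993 -0.1631  0.018 ]
 [ 0.6891 -0.1545  0.018 ]
 [ 0.4891  0.0617  0.018 ]
 [ 0.4846  0.1616  0.018 ]
 [ 0.6172 -0.1797  0.133 ]]
[[309. 172.]
 [282. 293.]
 [364. 239.]
 [254. 231.]
 [398. 281.]
 [331.  31.]
 [376. -87.]
 [357. 340.]]
```

View pics/w1o.png

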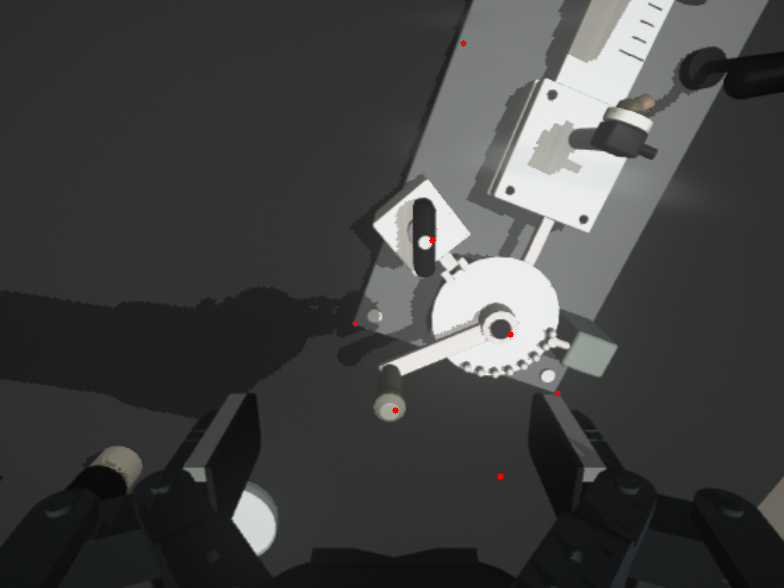

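View pics/s1o.png

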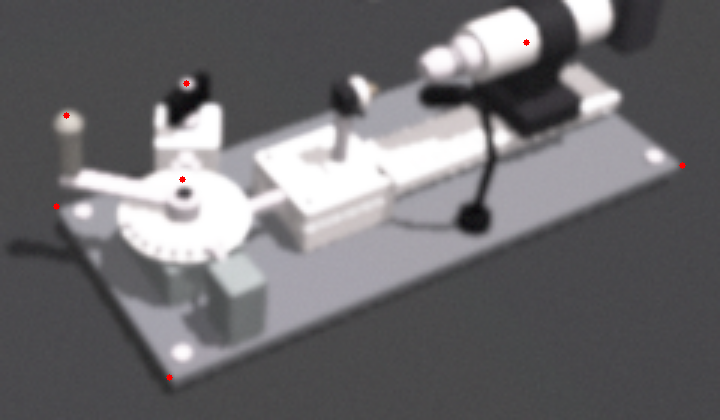

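>>> move_arm(
  increments="1 4 15 -20 0 0 0.01;1 3 15 -20 0 0 0;1 0 0 -25 0 0 0;1 0 0 -25 0 0 0;0.6 0 0 0 0 0 0;0.6 0 0 0 0 0 0;0.6 0 0 0 0 0 0;0.6 0 0 0 0 0 0",
  newtons=40,
)

```text
t: 3.2
eef_pos: [0.5097, -0.0619, 0.1581]
tool_rot: [0.001, 0.546, 0.838, 0.0]
contact_force: [0.6, -0.6, -0.1]
gripper_width: 0.592
```

```bash
python3 -c "
from h import *
snap('w2')
W,p=wcloud('pics/w2.npz')
m=(W[...,2]>.103)&(W[...,2]<.125)&(abs(W[...,0]-.513)<.04)&(abs(W[...,1]+.058)<.04)
P=W[m]; print(len(P),P.mean(0),cv2.minAreaRect((P[:,:2]*1000).astype(np.float32)))
"
```

```text
3.2 [ 0.50972439 -0.06190628  0.15810988] yawx deg 113.75872863762488 [ 0.61929965 -0.58619696 -0.13735356] 0.5921083718228453 [ 0.49177304  0.36143556 -0.59412264  1.9789722   0.26151687  0.87472925
  0.17321211]
1451 [ 0.50823932 -0.05798229  0.11158595] ((508.8886413574219, -59.6787109375), (12.899761199951172, 44.75758743286133), 24.1024112701416)
```

View pics/w2.png

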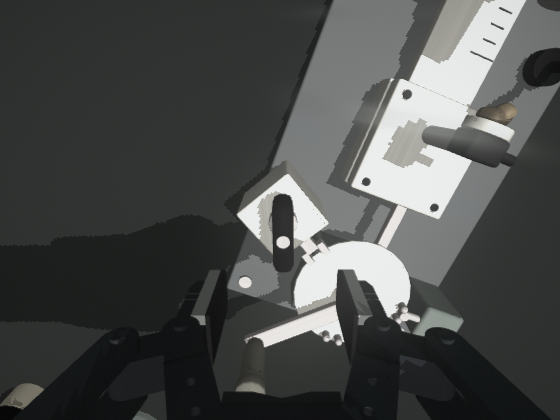

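Bar at column 283 sits centred between the fingers (mid 280), and the second fix (0.509, -0.060) agrees. Descending.

>>> move_arm(
  increments="0.6 0 2 -20 0 0 0;0.6 0 0 -20 0 0 0;0.6 0 0 -20 0 0 0;0.6 0 0 -9 0 0 0;0 0 0 0 0 0 0;0 0 0 0 0 0 0;0 0 0 0 0 0 0;0 0 0 0 0 0 0",
  newtons=50,
)

```text
t: 4.25
eef_pos: [0.5098, -0.0598, 0.0892]
tool_rot: [0.001, 0.546, 0.838, 0.0]
contact_force: [-1.8, 0.2, 5.4]
gripper_width: 0.142
```

```bash
python3 -c "
from h import *
snap('w3')
"
```

```text
4.25 [ 0.50981507 -0.05978831  0.08916351] yawx deg 113.78556304354846 [-1.78330211  0.17882314  5.37148794] 0.14160075574474187 [ 0.43976465  0.46128466 -0.54762325  2.03093728  0.35186274  0.73935161
  0.09046116]
```

View pics/w3.png

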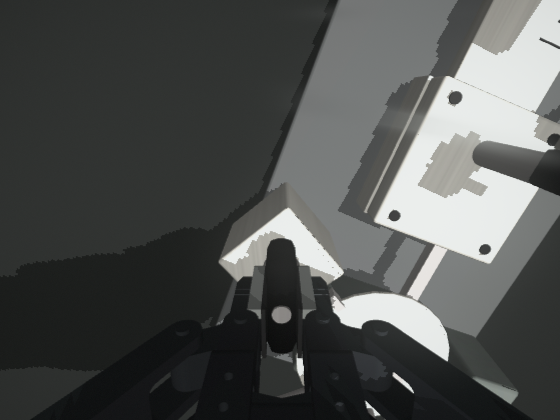

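>>> move_arm(
  increments="0 0 0 0 0 0 0.12;0 0 0 0 0 0 0.12;0 0 0 0 0 0 0.12;0 0 0 0 0 0 0.12;0 0 0 0 0 0 0.12;0 0 0 0 0 0 0.12;0 0 0 0 0 0 0.12;0 0 0 0 0 0 0.12",
)

```text
t: 5.3
eef_pos: [0.5096, -0.06, 0.0891]
tool_rot: [0.0, 0.096, 0.995, -0.0]
contact_force: [-3.6, -0.1, 7.8]
gripper_width: 0.141
```

```bash
python3 -c "
from h import *
snap('w4')
from station import bot; print(bot.get_obs()['torque'])
"
```

```text
5.3 [ 0.50962129 -0.0599578   0.08914824] yawx deg 168.93491069737192 [-3.58681986 -0.11228063  7.82758996] 0.14077124628221352 [ 0.61259848  0.52140956 -0.77281337  2.02026845  0.50821192  0.79784942
  0.91768689]
[-0.16415127  0.59389778  0.02945567]
```

View pics/w4.png

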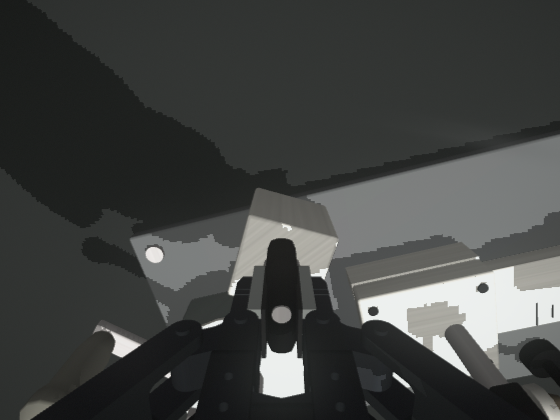

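>>> move_arm(
  increments="0 0 0 0 0 0 0.08;0 0 0 0 0 0 0.06;0 0 0 0 0 0 0.05;0 0 0 0 0 0 0.03;0 0 0 0 0 0 0.02;0 0 0 0 0 0 0;0 0 0 0 0 0 0;0 0 0 0 0 0 0",
)

```text
t: 6.35
eef_pos: [0.5096, -0.06, 0.0892]
tool_rot: [0.0, -0.022, 1.0, -0.0]
contact_force: [-2.3, 0.1, 7.6]
gripper_width: 0.14
```

```bash
python3 -c "
from h import *
snap('w5')
from station import bot; print(bot.get_obs()['torque'])
"
```

```text
6.35 [ 0.50962172 -0.06003118  0.08916881] yawx deg -177.52260260914613 [-2.28084753  0.05206897  7.6039022 ] 0.1398949440432041 [ 0.65245373  0.54049852 -0.82736663  2.01791018  0.54799263  0.81624896
  1.12022247]
[-0.0930544   0.46971163 -0.0906072 ]
```

>>> move_arm(
  increments="0.6 0 0 0 0 0 0;0.6 0 0 0 0 0 0;0.6 0 0 0 0 0 0;0.6 0 0 20 0 0 0;0.6 0 0 25 0 0 0;0.6 0 0 30 0 0 0;0.6 0 0 30 0 0 -0.15;0.6 0 0 20 0 0 -0.15",
)

```text
t: 7.4
eef_pos: [0.5099, -0.0593, 0.2161]
tool_rot: [0.001, 0.13, 0.992, 0.0]
contact_force: [1.2, -0.9, 0.3]
gripper_width: 0.604
```

>>> move_arm(
  increments="0.6 0 0 0 0 0 -0.17;0.6 0 0 0 0 0 -0.17;0.6 0 0 0 0 0 -0.17;0.6 0 0 0 0 0 -0.17;0.6 0 0 0 0 0 -0.17;0.6 0 -10 0 0 0 -0.17;0.6 5 -10 0 0 0 -0.17;0.6 5 -10 0 0 0 -0.17",
)

```text
t: 8.4
eef_pos: [0.5196, -0.0895, 0.2148]
tool_rot: [0.0, 0.725, 0.689, 0.001]
contact_force: [-0.1, 0.1, 0.0]
gripper_width: 0.603
```

```bash
python3 -c "
from h import *
snap('w6')
W,p=wcloud('pics/w6.npz')
m=(W[...,2]>.103)&(W[...,2]<.125)&(abs(W[...,0]-.513)<.04)&(abs(W[...,1]+.058)<.04)
P=W[m]; print(len(P),P.mean(0),cv2.minAreaRect((P[:,:2]*1000).astype(np.float32)))
m=(W[...,2]>.124)&(W[...,2]<.14)&(abs(W[...,0]-.53)<.04)&(abs(W[...,1]+.162)<.03)
P=W[m]; print(len(P),P.mean(0),cv2.minEnclosingCircle((P[:,:2]*1000).astype(np.float32)))
"
```

```text
8.4 [ 0.51960005 -0.08951937  0.21475187] yawx deg 87.14394665283932 [-0.10203444  0.11705673  0.03163985] 0.6033676801556344 [ 0.55174189  0.31008559 -0.59864517  1.89401186  0.20582709  0.99713112
 -0.1867908 ]
1067 [ 0.50984518 -0.05941183  0.11143407] ((509.63104248046875, -60.564674377441406), (45.82685852050781, 13.28605842590332), 2.796962261199951)
510 [ 0.53086643 -0.16050199  0.13046664] ((530.9576416015625, -162.63906860351562), 10.38842487335205)
```

View pics/w6.png

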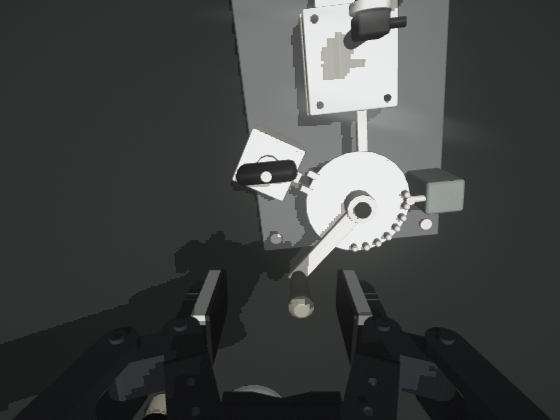

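The bar now lies at 2.8° (bench yaw 2.6°), so the knob is loose. The handle top near (301,307) is still at its rest position. Going over the handle.

>>> move_arm(
  increments="0.6 3 -18 -10 0 0 -0.04;0.6 3 -18 -10 0 0 -0.04;0.6 3 -18 -10 0 0 -0.04;0.6 2 -19 -10 0 0 -0.04;0.6 0 0 -10 0 0 0;0.6 0 0 0 0 0 0;0.6 0 0 0 0 0 0;0.6 0 0 0 0 0 0",
)

```text
t: 9.45
eef_pos: [0.5306, -0.1621, 0.1638]
tool_rot: [0.0, 0.775, 0.632, 0.0]
contact_force: [-0.7, -0.3, 1.1]
gripper_width: 0.603
```

```bash
python3 -c "
from h import *
snap('w7')
W,p=wcloud('pics/w7.npz')
m=(W[...,2]>.124)&(W[...,2]<.14)&(abs(W[...,0]-.53)<.02)&(abs(W[...,1]+.162)<.03)
P=W[m]; print(len(P),P.mean(0),cv2.minEnclosingCircle((P[:,:2]*1000).astype(np.float32)))
"
```

```text
9.45 [ 0.53063619 -0.16206383  0.16382088] yawx deg 78.32344421917082 [-0.69554711 -0.28540148  1.1378086 ] 0.6031013997432785 [ 0.59520359  0.40493301 -0.51475477  1.88446737  0.24734577  0.91413401
 -0.24078748]
963 [ 0.53153711 -0.16145301  0.13072204] ((531.1369018554688, -163.4801788330078), 10.500276565551758)
```

View pics/w7.png

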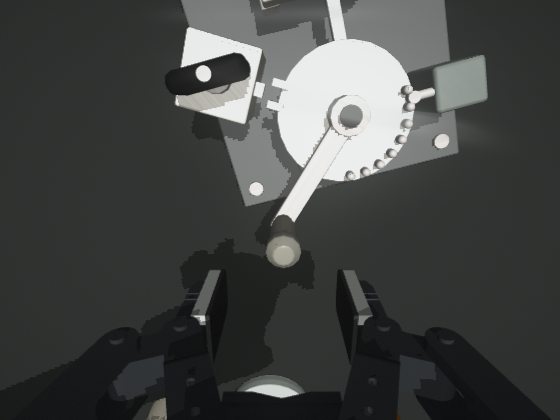

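Handle top at (284,252) is centred between the fingers. Descending and gripping.

>>> move_arm(
  increments="0.6 0 0 -20 0 0 0;0.6 0 0 -20 0 0 0;0.6 0 0 -20 0 0 0;0.6 0 0 -14 0 0 0;0 0 0 0 0 0 0;0 0 0 0 0 0 0;0 0 0 0 0 0 0;0 0 0 0 0 0 0",
  newtons=50,
)

```text
t: 10.5
eef_pos: [0.5314, -0.1629, 0.0901]
tool_rot: [0.001, 0.776, 0.631, 0.001]
contact_force: [3.3, -1.0, 0.2]
gripper_width: 0.185
```

```bash
python3 -c "
from h import *
snap('w8')
c,s=np.cos(np.radians(2.6)),np.sin(np.radians(2.6))
pv=np.array([.531,-.1627])-np.array([[c,-s],[s,c]])@np.array([-.060,-.060]); print(pv)
pv2=np.array([.5097,-.0602])+np.array([[c,-s],[s,c]])@np.array([.076,-.044]); print(pv2)
pv=(pv+pv2)/2
a=np.radians(225+2.6+np.arange(0,61,3.75)); P=pv+.085*np.c_[np.cos(a),np.sin(a)]; print((P*1000).round(1)); print((np.diff(P,axis=0)*1000).round(1))
"
```

```text
10.5 [ 0.53138427 -0.16285454  0.09012703] yawx deg 78.25138822649468 [ 3.27907943 -0.96150739  0.17579381] 0.1848009709394973 [ 0.55824892  0.50356827 -0.47486591  1.93704199  0.3216349   0.77267584
 -0.3035418 ]
[ 0.58821645 -0.10003999]
[ 0.58761773 -0.10070712]
[[ 530.6 -163.1]
 [ 534.8 -166.8]
 [ 539.3 -170.1]
 [ 543.9 -173.1]
 [ 548.8 -175.8]
 [ 553.8 -178.2]
 [ 559.  -180.3]
 [ 564.3 -182. ]
 [ 569.7 -183.4]
 [ 575.1 -184.4]
 [ 580.7 -185.1]
 [ 586.2 -185.4]
 [ 591.8 -185.3]
 [ 597.3 -184.9]
 [ 602.8 -184.1]
 [ 608.3 -182.9]
 [ 613.6 -181.4]]
[[ 4.2 -3.6]
 [ 4.5 -3.3]
 [ 4.7 -3. ]
 [ 4.9 -2.7]
 [ 5.  -2.4]
 [ 5.2 -2.1]
 [ 5.3 -1.7]
 [ 5.4 -1.4]
 [ 5.5 -1. ]
 [ 5.5 -0.7]
 [ 5.6 -0.3]
 [ 5.6  0.1]
 [ 5.5  0.4]
 [ 5.5  0.8]
 [ 5.4  1.2]
 [ 5.4  1.5]]
```

View pics/w8.png

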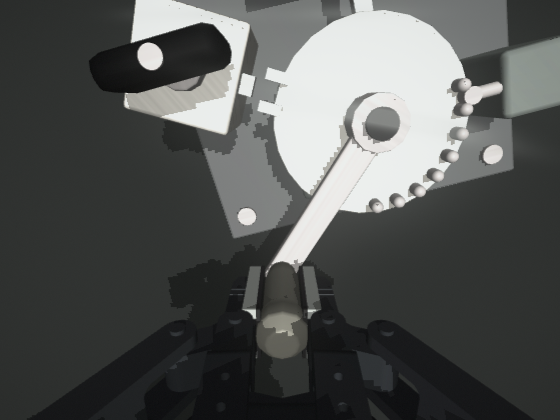

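>>> move_arm(
  increments="0 4.2 -3.6 0 0 0 0;0 4.5 -3.3 0 0 0 0;0 4.7 -3 0 0 0 0;0 4.9 -2.7 0 0 0 0;0 5 -2.4 0 0 0 0;0 5.2 -2.1 0 0 0 0;0 5.3 -1.7 0 0 0 0;0 5.4 -1.4 0 0 0 0",
  newtons=60,
)

```text
t: 11.55
eef_pos: [0.5681, -0.1824, 0.0899]
tool_rot: [-0.001, 0.776, 0.631, -0.001]
contact_force: [-4.9, 3.2, 8.7]
gripper_width: 0.181
```

```bash
python3 -c "
from h import *
snap('w9')
"
```

```text
11.55 [ 0.56806367 -0.18235457  0.0898857 ] yawx deg 78.26324196242496 [-4.90405974  3.21232121  8.67803667] 0.18131680076311404 [ 0.55415515  0.56017723 -0.46194728  1.83574329  0.3284714   0.82522694
 -0.27788618]
```

View pics/w9.png

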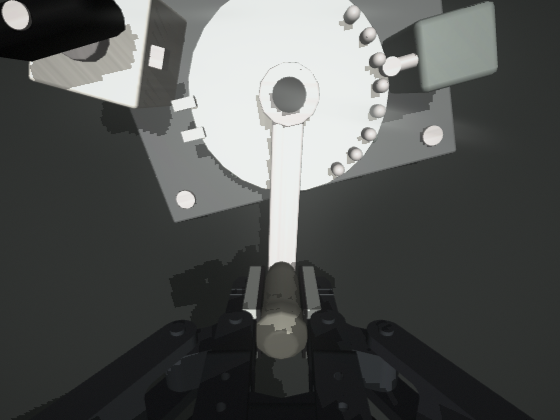

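The lever followed to about 29°, with its plunger resting among the pins near (390,65). Continuing to 60°.

>>> move_arm(
  increments="0 5.5 -1 0 0 0 0;0 5.5 -0.7 0 0 0 0;0 5.6 -0.3 0 0 0 0;0 5.6 0.1 0 0 0 0;0 5.5 0.4 0 0 0 0;0 5.5 0.8 0 0 0 0;0 5.4 1.2 0 0 0 0;0 5.4 1.5 0 0 0 0",
)

```text
t: 12.6
eef_pos: [0.6113, -0.1817, 0.0899]
tool_rot: [-0.001, 0.776, 0.631, -0.002]
contact_force: [-6.4, -0.1, 10.1]
gripper_width: 0.179
```

```bash
python3 -c "
from h import *
snap('w10')
from station import vision
p,d=vision.read_camera('scene'); cv2.imwrite('pics/scene1.png',cv2.resize(p[200:340,220:460,::-1],None,fx=3,fy=3))
o=np.load('pics/w10.npz')['pos'][:2]-np.array([.5879,-.1004]); print(np.linalg.norm(o),np.degrees(np.arctan2(o[1],o[0]))%360-227.6)
"
```

```text
12.6 [ 0.61131646 -0.1816527   0.08988199] yawx deg 78.20181612529421 [-6.42417378 -0.07461065 10.07412409] 0.17874753170657418 [ 0.51517729  0.61536341 -0.45097946  1.73333785  0.33629743  0.87485439
 -0.28898072]
0.08455963940192247 58.47661212206086
```

View pics/w10.png

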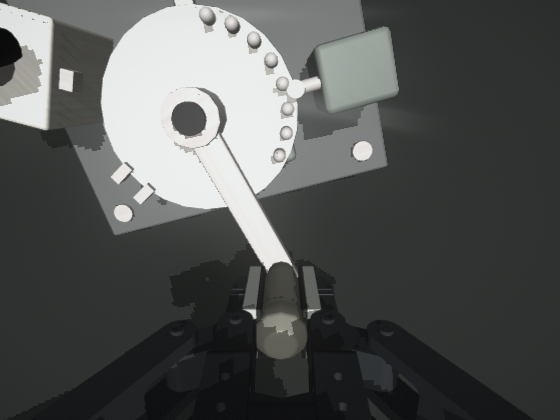

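View pics/scene1.png

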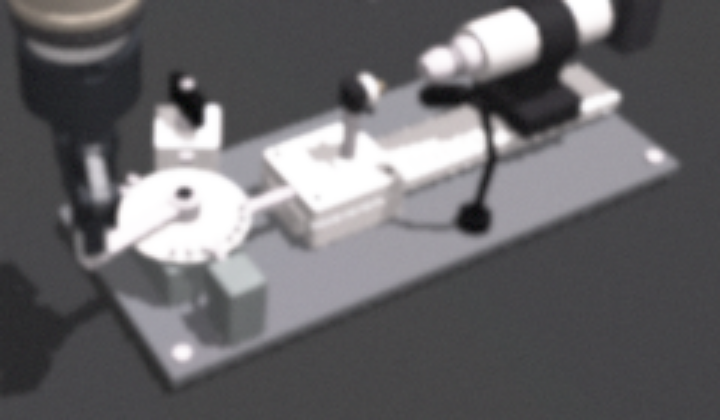

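Pin count past the plunger: 7 lay below it at rest, 3 now (plunger at (300,88)), so four clicks. Next, checking the lever angle from the bar itself.

Run:
```python
from h import *
for f in('w7','w8','w9','w10'):
    W,p=wcloud(f'pics/{f}.npz')
    r=np.hypot(W[...,0]-.5879,W[...,1]+.1004)
    m=(W[...,2]>.0725)&(W[...,2]<.082)&(r>.02)&(r<.07)
    m=cv2.morphologyEx(m.astype(np.uint8),cv2.MORPH_OPEN,np.ones((3,3)))
    k,l,s,c=cv2.connectedComponentsWithStats(m)
    for i in range(1,k):
        if s[i,4]>300:
            P=W[l==i]; q=P[:,:2].mean(0)-np.array([.5879,-.1004]); d=cv2.fitLine((P[:,:2]).astype(np.float32),cv2.DIST_HUBER,0,.01,.001).ravel()
            print(f,s[i,4],P.mean(0).round(4),'radial',np.degrees(np.arctan2(q[1],q[0]))%360-227.6,'line',np.degrees(np.arctan2(d[1],d[0]))%180-47.6)
```

```text
w7 360 [ 0.526  -0.0752  0.0739] radial -69.77570451213475 line 17.424294
w7 1530 [ 0.5584 -0.1328  0.0788] radial 0.06591696810207281 line 0.66947174
w8 1122 [ 0.5288 -0.0697  0.074 ] radial -75.07750495827148 line 15.424408
w8 3126 [ 0.5583 -0.1325  0.0788] radial -0.3061766138976907 line 0.59025955
w9 1163 [ 0.5287 -0.0701  0.0739] radial -74.65313436131231 line 16.12619
w9 3039 [ 0.5776 -0.1425  0.0789] radial 28.621737607431527 line 28.579391
w10 1259 [ 0.5293 -0.0695  0.0739] radial -75.38581940701556 line 15.751301
w10 3137 [ 0.6002 -0.1422  0.0788] radial 58.80641315588494 line 57.851387
```

Lever measured at about 58.5°. I'll nudge it 1.5 mm on and hold.

>>> move_arm(
  increments="0 0.8 0.2 0 0 0 0;0 0.7 0.2 0 0 0 0;0 0 0 0 0 0 0;0 0 0 0 0 0 0;0 0 0 0 0 0 0;0 0 0 0 0 0 0;0 0 0 0 0 0 0;0 0 0 0 0 0 0",
)

```text
t: 13.7
eef_pos: [0.6135, -0.181, 0.0899]
tool_rot: [-0.001, 0.776, 0.631, -0.001]
contact_force: [-4.8, 0.3, 9.2]
gripper_width: 0.186
```

Run:
```python
from h import *
snap('w11')
W,p=wcloud('pics/w11.npz')
r=np.hypot(W[...,0]-.5879,W[...,1]+.1004)
m=(W[...,2]>.0765)&(W[...,2]<.082)&(r>.02)&(r<.07)&(W[...,0]>.57)
q=W[m][:,:2].mean(0)-[.5879,-.1004];print(np.degrees(np.arctan2(q[1],q[0]))%360-227.6)
from station import bot; o=bot.get_obs(); print(o['joint_vel'].round(4))
```

```text
13.7 [ 0.61351016 -0.18101464  0.0899323 ] yawx deg 78.21888179869944 [-4.79846422  0.29611671  9.19137989] 0.1857514244153862 [ 0.51337417  0.61729802 -0.45103512  1.72966752  0.33646664  0.87504846
 -0.28971291]
60.056650637943136
[ 0.001   0.0015  0.0008 -0.0013  0.0005 -0.     -0.0007]
```

>>> move_arm(
  increments="0 0 0 0 0 0 0;0 0 0 0 0 0 0;0 0 0 0 0 0 0;0 0 0 0 0 0 0;0 0 0 0 0 0 0;0 0 0 0 0 0 0;0 0 0 0 0 0 0;0 0 0 0 0 0 0",
)

```text
t: 14.75
eef_pos: [0.6135, -0.181, 0.09]
tool_rot: [-0.001, 0.776, 0.631, -0.001]
contact_force: [-4.9, -0.8, 8.6]
gripper_width: 0.182
```

```bash
python3 -c "
from station import bot
print(bot.hand_in()); o=bot.get_obs(); print(o['t'],o['eef_pos'],o['gripper_width'])"
```

```text
the job is handed in; nothing more can be done
None
the job is handed in; nothing more can be done
```

I loosened the lock knob and swung the focus lever to its fourth click. I handed the job in with the gripper still holding the handle there, at about 15 s of the 61 s allowed.

- **Knob:** I turned it about 1.2 rad anticlockwise. The wing bar then measured 2.8° against the bench's 2.6°, so it sits at its loose stop. The lever was still at rest at that point.
- **Lever:** The wrist camera put it at 60.1° from rest. Seven index pins lay on one side of the plunger at rest and three at the end, which makes four clicks. The joints were still, and the grip was 60 N at an opening of about 15–16 mm.
- **Disagreements:** The fixed scene camera placed the bench about 4 mm further along x than the wrist camera. I used the wrist values, and both grasps came out centred. The pads are about 1–2 mm closer together than the stated handle and bar thicknesses.
- **Not measured:** I did not measure the carriage travel; I took it as about 8 mm from the four clicks. I also did not re-measure the loose items. My path stayed clear of them, and I saw no unexpected contact forces.

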